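# Put the microscope objectives back in their cases

## Robot

A 7-joint arm with a two-finger parallel gripper is mounted at the origin on the work surface. World frame = base frame: x ahead of the robot, y to its left, z up, the work surface at z = 0. Lengths are in mm, angles in rad, forces in N, time in s.
With the tool pointing down it reaches from about 425 to 875 mm from the base axis. Payload 4.7 kg.
Tool frame: the origin (TCP) lies at the very end of the fingers, on their centre line; the grasp point (between the pads) lies 19 mm behind it; z points along the fingers, y is the line along which they close (so a half turn about z gives the same grasp; the last joint's range is limited). The gripper opens to 87 mm and grips with 3 to 60 N. Pads are 19 mm wide; open, the fingers measure 117 mm over their backs; the gripper's body (75 mm by 190 mm) begins 51 mm behind the grasp point.
Start: joints at [-1.156, 0.321, -0.07, 1.45, 0.023, 1.371, -0.057], TCP at [253.629, 598.496, 222.587] pointing down, gripper open.
Joint ranges: [-2.86, 2.86], [-0.3, 2.09], [-1.38, 1.24], [0.06, 2.45], [-1.56, 4.7], [0.09, 2.05], [-2.69, 2.69]. Speed limits (rad/s): [2.57, 2.57, 3.14, 3.14, 3.14, 3.14, 3.14].

## Interface

Orientations are given as a rotation vector (axis times angle).
In Python, from bench import env gives the robot as it stands. The module is installed in compiled form; this text tells all that it offers.
- The arm moves only by the tool drive_tool, never from a script. Its arguments are lists of equal length, an entry for each row: "translation": the shift along the tool's x, y, z in mm, a list of three; "rot": the turn, a rotation vector about the tool's x, y, z in degrees, a list of three; "jaw": the finger opening in mm, from 0 to 87. In form: {"translation": [[dx, dy, dz], ...], "rot": [[wx, wy, wz], ...], "jaw": [jaw, ...]}. A call has 1 to 12 rows; each row shifts and turns the commanded pose from where the row before left it, along the tool's axes as they then stand; what a row does not reach is not made up. A row lasts 1/10 s, in which the tool goes at most 50 mm and 8.59 degrees, less where a joint would pass 70% of its speed; a pose out of reach is approached as far as the arm can. A call with a gripper value outside its range is refused whole. The fingers move at their own pace and stop on an object; "squeeze" is the grip in N (left out, the last holds). Time passes only in rows, so rows that do not move let the fingers close. It gives the time, the measured TCP pose, the force, the opening and the grip force at its end, in the units of the state.
- env.get_state(): the state, without advancing time (a new reading comes with each control period).
- env.camera(name): name is "scene" or "top" or "wrist"; returns a dict with "color" (420x560x3 uint8, blue, green, red), "mtx" (3x3 intrinsics, pixels), "extrinsics" (4x4, takes a point from camera to world coordinates); the wrist camera has in their place "hand_eye" (4x4, takes a point from camera to tool coordinates, whose origin is the TCP and whose axes are the flange's). Camera axes: x right, y down, z forward; pixel columns grow to the right and rows downward; lengths in mm; the calibration is good to about 2 mm. A picture is of the moment at which its call begins: read the wrist's pose just before it. There is no depth.
- env.hand_in(): hands the job in; it is judged then, once.
The state is a dict: "time": time; "q": joint angles; "qvel": joint speeds; "effort": joint torques, N m; "ee_pos": TCP position; "tcp_rot": TCP orientation; "wrist_force": force on the tool from outside, world axes, zero at the start; "moment": the same for the moment, N m; "width": opening from 0.0 (shut) to 1.0 (fully open); "gripper_force": force on a finger pad.
Only numpy, scipy, OpenCV 4.12 (cv2) and the standard library are available. Lean on these libraries where they do the work, as an engineer would, in place of code of your own. Each camera call takes 0.05 s, during which the arm holds its last target. There are 200 camera calls.

## Task

Put the four microscope objectives away: stand each one in the open case bottom made for it, the smallest objective in the smallest case and so on up to the largest in the largest. Lower each in upright, thread end down, until it stands flat on the case floor; they are fine optics, so do not drop them or knock them over. Leave the two eyepieces and the case bottoms where they stand.

Things in the scene. Friction and masses are not known exactly. Their poses are not given: they have to be found in the camera images.
- objective_1_center (a point): The smallest microscope objective, loose, standing upright on its screw-thread end with its tapered nose up: black barrel with chrome bands, 34 mm long in all, barrel 24 mm in diameter from 5 to 23 mm above its foot; the thread (20 mm in diameter) is the lowest 5 mm, and the chrome nose, the top 11 mm, tapers to 12 mm. 60 g, give or take a quarter. The point is its centre, 17 mm above its foot; z points to the nose.
- objective_2_center (a point): The second smallest microscope objective, loose, standing upright on its screw-thread end with its tapered nose up: black barrel with chrome bands, 44 mm long in all, barrel 28 mm in diameter from 5 to 33 mm above its foot; the thread (24 mm in diameter) is the lowest 5 mm, and the chrome nose, the top 11 mm, tapers to 14 mm. 100 g, give or take a quarter. The point is its centre, 22 mm above its foot; z points to the nose.
- objective_3_center (a point): The second largest microscope objective, loose, standing upright on its screw-thread end with its tapered nose up: black barrel with chrome bands, 54 mm long in all, barrel 34 mm in diameter from 5 to 43 mm above its foot; the thread (28 mm in diameter) is the lowest 5 mm, and the chrome nose, the top 11 mm, tapers to 17 mm. 170 g, give or take a quarter. The point is its centre, 27 mm above its foot; z points to the nose.
- objective_4_center (a point): The largest microscope objective, loose, standing upright on its screw-thread end with its tapered nose up: black barrel with chrome bands, 66 mm long in all, barrel 40 mm in diameter from 5 to 55 mm above its foot; the thread (32 mm in diameter) is the lowest 5 mm, and the chrome nose, the top 11 mm, tapers to 20 mm. 270 g, give or take a quarter. The point is its centre, 33 mm above its foot; z points to the nose.
- case_1: The smallest open case bottom, for the smallest objective: a round black plastic cup with its mouth up, loose on the bench, 40 mm inside diameter, 46 mm outside across the wall (a thin foot flange is 3 mm wider), grey pad inside, 11 mm high in all, flat floor 4 mm above the bench. Origin: centre of its underside, z up. The seated objective stands 27 mm out of it, so it can be held above the rim while it is lowered in.
- case_2: The second smallest open case bottom, for the second smallest objective: a round black plastic cup with its mouth up, loose on the bench, 48 mm inside diameter, 54 mm outside across the wall (a thin foot flange is 3 mm wider), grey pad inside, 14 mm high in all, flat floor 4 mm above the bench. Origin: centre of its underside, z up. The seated objective stands 34 mm out of it, so it can be held above the rim while it is lowered in.
- case_3: The second largest open case bottom, for the second largest objective: a round black plastic cup with its mouth up, loose on the bench, 57 mm inside diameter, 63 mm outside across the wall (a thin foot flange is 3 mm wider), grey pad inside, 17 mm high in all, flat floor 4 mm above the bench. Origin: centre of its underside, z up. The seated objective stands 41 mm out of it, so it can be held above the rim while it is lowered in.
- case_4: The largest open case bottom, for the largest objective: a round black plastic cup with its mouth up, loose on the bench, 66 mm inside diameter, 72 mm outside across the wall (a thin foot flange is 3 mm wider), grey pad inside, 20 mm high in all, flat floor 4 mm above the bench. Origin: centre of its underside, z up. The seated objective stands 50 mm out of it, so it can be held above the rim while it is lowered in.
- eyepiece_1_center (a point): An eyepiece, loose, to be left alone: steel tube 30 mm in diameter, above it a black head with a flared rubber eyecup (47 mm across) round a 27 mm lens; 52 mm high, centre (this point) 26 mm up. Also standing about, not part of the job: an oil bottle, a flat clear dish and a packet of lens tissue.
- eyepiece_2_center (a point): An eyepiece, loose, to be left alone: steel tube 30 mm in diameter, above it a black head with a flared rubber eyecup (47 mm across) round a 27 mm lens; 52 mm high, centre (this point) 26 mm up. Things here stand 85 mm or more apart, centre to centre; none is taller than 70 mm. The clear case covers (to 80 mm tall) are parked at the far edge of the bench.
Mind the look-alikes: they are no part of the job. Leave any blue look-alike of the part that bears objective_4_center alone. What is shaped like the case_4 but orange is not meant.

How it is judged:
By the outcome, as a careful person would: the job done as asked, in the order asked, and still so for the second after the job is handed in, with the robot touching nothing.
It also fails if it takes over 109 s, if anything falls off the work surface, if the arm or the gripper's body presses on something with over 40 N, if the wrist force passes 120 N, or if a joint passes its speed limit or range.

## Working session

There is one attempt and no reset: what is moved stays moved. The work goes in short steps, Python scripts to look and compute and a tool call to move; the robot and the scene stay as the last step left them, time stands still between calls to the robot, and variables do not carry over. Pictures are saved under pics/ and viewed, at most 14 in all, crops included, and the job is handed in when it is done.

Besides the shell and the picture viewer there is one more tool, called after "Call:" as a command line: name --argument value ..., lists and objects as JSON in quotes. drive_tool: Moves the arm, as the interface text tells. Its arguments: {"type":"object","properties":{"translation":{"type":"array"},"rot":{"type":"array"},"jaw":{"type":"array"},"squeeze":{"type":"number"}},"required":["translation","rot","jaw"]}

```bash
mkdir -p pics
python3 - <<'E'
from bench import env
import cv2,pickle,numpy as np
np.set_printoptions(precision=4,suppress=True)
s=env.get_state()
print({k:np.round(v,3) for k,v in s.items()})
d={}
for n in("scene","top"):
    c=env.camera(n);d[n]=c
    print(n,c["mtx"],c["extrinsics"]);cv2.imwrite(f"pics/{n}0.png",c["color"])
pickle.dump(d,open("c0.pkl","wb"))
E
```

```text
{'time': np.float64(0.0), 'q': array([-1.156,  0.322, -0.07 ,  1.452,  0.023,  1.371, -0.057]), 'qvel': array([-0.002, -0.   ,  0.   ,  0.001, -0.   ,  0.001,  0.001]), 'effort': array([  0.   , -49.127,  -0.404, -31.252,  -0.064,   0.044,   0.   ]), 'ee_pos': array([253.416, 597.984, 221.494]), 'tcp_rot': array([-0.625, -3.078,  0.003]), 'wrist_force': array([-0.594,  0.338,  0.269]), 'moment': array([-0.034, -0.031,  0.008]), 'gripper_force': np.float64(0.0), 'width': np.float64(1.001)}
scene [[453.1273   0.     284.3577]
 [  0.     453.1273 211.3654]
 [  0.       0.       1.    ]] [[  -0.5928    0.534    -0.6029 1052.1912]
 [   0.8051    0.3749   -0.4595  395.4655]
 [  -0.0194   -0.7578   -0.6522  590.6647]
 [   0.        0.        0.        1.    ]]
top [[486.4708   0.     277.3712]
 [  0.     486.4708 222.2313]
 [  0.       0.       1.    ]] [[  -0.0154   -0.987     0.1598  379.2291]
 [  -0.9998    0.0172    0.0103   -2.0613]
 [  -0.0129   -0.1597   -0.9871 1068.2287]
 [   0.        0.        0.        1.    ]]
```

View pics/top0.png

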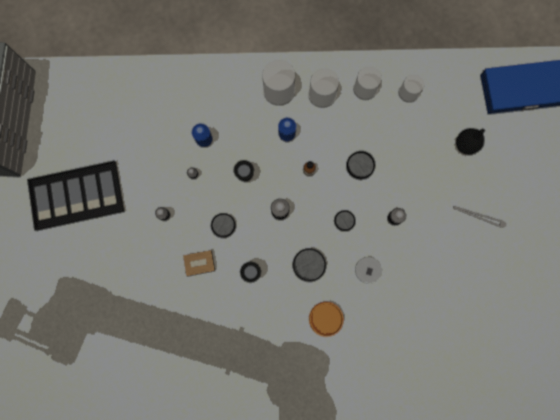

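View pics/scene0.png

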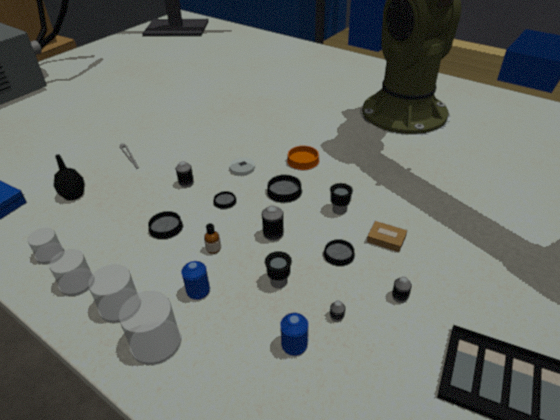

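The top view shows the objectives at about (193,173), (163,213), (398,216) and (280,209). The black cases are at (345,220), (223,225), (361,165) and (310,265), and the eyepieces at (244,171) and (250,272). The orange case and the blue objectives are the decoys. Both images agree on which objects are which.

```bash
cat > h.py <<'E'
import numpy as np,cv2
def ray(c,uv,z,T=None):
    T=c["extrinsics"] if T is None else T
    d=T[:3,:3]@np.linalg.solve(c["mtx"],[uv[0],uv[1],1.]);o=T[:3,3]
    return (o+d*(z-o[2])/d[2])[:2]
def dark(img,thr):  # dark and colourless
    m=((img.max(2)<thr)&((img.max(2).astype(int)-img.min(2))<40)).astype(np.uint8)*255
    return m
E
python3 - <<'E'
import pickle
from h import *
c=pickle.load(open("c0.pkl","rb"))["top"];im=c["color"]
big=cv2.resize(im[100:340,130:440],None,fx=2.5,fy=2.5,interpolation=cv2.INTER_CUBIC)
cv2.imwrite("pics/topcrop.png",big)
m=dark(im,95)
cs,_=cv2.findContours(m,cv2.RETR_EXTERNAL,cv2.CHAIN_APPROX_NONE)
for k in cs:
    a=cv2.contourArea(k)
    if 40<a<2500:
        (u,v),(w,h),an=cv2.fitEllipse(k)
        if not(120<u<480 and 100<v<350):continue
        p=ray(c,(u,v),14);mmpp=(1068-14)/486.5
        print(np.round([u,v,w*mmpp,h*mmpp,a]),np.round(p,1),round(np.hypot(*p)))
E
```

```text
[251. 271.  45.  48. 358.] [443.5  68.3] 449
[309. 264.  72.  74. 888.] [456.5 -58.4] 460
[223. 225.  53.  54. 480.] [546.  128.5] 561
[344. 220.  46.  46. 350.] [ 551.6 -138.1] 569
[396. 216.  33.  41. 230.] [ 558.4 -251.3] 612
[163. 213.  27.  34. 156.] [574.1 261.3] 631
[280. 209.  42.  45. 316.] [579.5   2.1] 580
[193. 173.  22.  25.  74.] [664.3 195.6] 693
[309. 168.  26.  32. 136.] [670.9 -64.2] 674
[244. 170.  45.  48. 363.] [668.6  80.8] 673
[360. 165.  61.  63. 642.] [ 676.5 -178.2] 700
[470. 141.  55.  69. 622.] [ 727.4 -425.8] 843
[204. 136.  37.  46. 114.] [750.  172.9] 770
[287. 128.  40.  55.  98.] [766.  -16.4] 766
[475. 123. 100. 121. 418.] [ 769.2 -440.5] 886
```

View pics/topcrop.png

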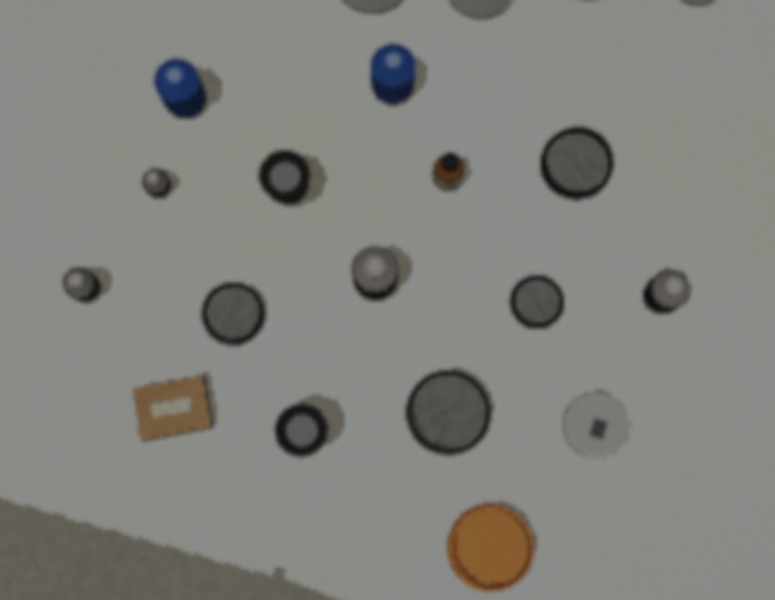

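The crop confirms it. The nose centres in full-frame pixels are O1 (192,173), O2 (162,213), O3 (398,216) and O4 (280,206). The four black cases have outer diameters of about 46, 54, 62 and 73 mm.

Run:
```python
import pickle
from h import *
from bench import env
np.set_printoptions(precision=3,suppress=True)
d=pickle.load(open("c0.pkl","rb"));c=d["top"]
for n,u,v,z in(("o1",192.4,172.8,30),("o2",161.6,213.2,40),("o3",397.6,215.6,50),("o4",280.4,206.4,61),("c1",344,220,8),("c2",223,225,10),("c3",360.3,165,13),("c4",309.3,264.5,15)):
    print(n,np.round(ray(c,(u,v),z),1))
w=env.camera("wrist");print(w["mtx"],w["hand_eye"])
```

```text
o1 [660.9 194.2]
o2 [569.8 257.7]
o3 [ 553.9 -246.4]
o4 [576.    1.5]
c1 [ 553.3 -138.1]
c2 [546.5 128.9]
c3 [ 676.4 -178.4]
c4 [456.1 -58.7]
[[305.801   0.    280.352]
 [  0.    305.801 203.137]
 [  0.      0.      1.   ]] [[   0.      -0.963   -0.269   73.977]
 [   1.       0.      -0.001    0.2  ]
 [   0.001   -0.269    0.963 -161.329]
 [   0.       0.       0.       1.   ]]
```

Call:
drive_tool --translation '[[0,0,0],[0,0,0],[0,0,0]]' --rot '[[0,0,-7.7],[0,0,-7.7],[0,0,-7.6]]' --jaw '[87,87,60]'

```text
time: 0.45
ee_pos: [253.5, 598.3, 222.1]
tcp_rot: [0.01, -3.141, 0.001]
wrist_force: [-0.4, -0.9, -0.3]
width: 0.964
gripper_force: 0.0
```

Call:
drive_tool --translation '[[-34,-33.7,9.3],[-34,-33.7,9.3],[-34,-33.7,9.3],[-34,-33.7,9.3],[-34,-33.7,9.3],[-34,-33.7,9.3],[-34,-33.7,9.3],[-34,-33.7,9.3],[-34,-33.7,9.3],[-34,-33.7,9.3],[-34,-33.7,9.3],[-34,-33.7,9.3]]' --rot '[[0,0,0],[0,0,0],[0,0,0],[0,0,0],[0,0,0],[0,0,0],[0,0,0],[0,0,0],[0,0,0],[0,0,0],[0,0,0],[0,0,0]]' --jaw '[60,60,60,60,60,60,60,60,60,60,60,60]'

```text
time: 1.65
ee_pos: [662.8, 192.9, 110.3]
tcp_rot: [0.001, -3.141, -0.0]
wrist_force: [0.5, 0.8, 0.7]
width: 0.689
gripper_force: 0.0
```

Call:
drive_tool --translation '[[0,0,0],[0,0,0],[0,0,0]]' --rot '[[0,0,0],[0,0,0],[0,0,0]]' --jaw '[60,60,60]'

```text
time: 1.95
ee_pos: [661.0, 196.0, 110.7]
tcp_rot: [0.003, -3.141, -0.002]
wrist_force: [0.7, 0.3, -0.7]
width: 0.69
gripper_force: 0.0
```

```bash
cat >> h.py <<'E'
from scipy.spatial.transform import Rotation as R
def look(env):
    s=env.get_state();w=env.camera("wrist")
    T=np.eye(4);T[:3,:3]=R.from_rotvec(s["tcp_rot"]).as_matrix();T[:3,3]=s["ee_pos"]
    w["extrinsics"]=T@w["hand_eye"];return s,w
def pix(w,p):
    q=np.linalg.inv(w["extrinsics"])@np.r_[p,1.];q=w["mtx"]@q[:3];return q[:2]/q[2]
E
python3 - <<'E'
from h import *
from bench import env
import pickle
s,w=look(env);print(s["time"],s["ee_pos"],s["tcp_rot"],s["width"]);pickle.dump((s,w),open("w1.pkl","wb"))
print(pix(w,[661,194,0]),pix(w,[661,194,34]))
cv2.imwrite("pics/w1.png",w["color"])
E
```

```text
1.95 [661.02360798 196.00790137 110.74461461] [ 3.49719084e-03 -3.14061382e+00 -1.80563252e-03] 0.6904912720662413
[277.82510059 201.06970814] [277.51370419 211.9740287 ]
```

View pics/w1.png

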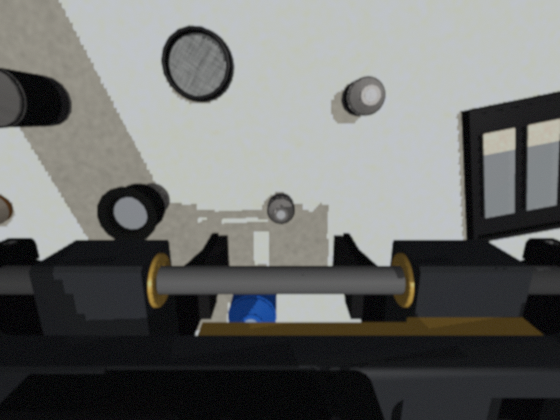

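The wrist view shows O1 at about (281,208), between the fingertips and about 3 px right of the prediction. O2 is at (365,95), C2 at (198,64) and an eyepiece at (131,210).

```bash
cat >> h.py <<'E'
def obj(w,uv,r,z,lo=120):
    """blob of dark/chrome pixels round uv -> circle centre, cast to height z"""
    im=w["color"];g=im.max(2)
    m=(g<lo).astype(np.uint8)
    win=np.zeros_like(m);cv2.circle(win,(int(uv[0]),int(uv[1])),int(r),1,-1);m&=win
    m=cv2.morphologyEx(m,cv2.MORPH_OPEN,np.ones((3,3),np.uint8))
    cs,_=cv2.findContours(m,cv2.RETR_EXTERNAL,cv2.CHAIN_APPROX_NONE)
    k=max(cs,key=cv2.contourArea);(u,v),rad=cv2.minEnclosingCircle(k);e=cv2.fitEllipse(k)
    x=ray(w,e[0],z);print("circ",round(u,1),round(v,1),round(rad,1),"ell",np.round(e[0],1),np.round(e[1],1),"->",np.round(x,1));return x
E
python3 - <<'E'
from h import *
import pickle
s,w=pickle.load(open("w1.pkl","rb"))
print(w["color"].max(2)[208,255:310]);print(w["color"].max(2)[185:235,281])
for lo in(90,120):obj(w,(281,208),26,20,lo)
E
```

```text
[191 190 191 191 192 190 179 158 146 148 145 130  99  80  90  99 103 104
 103 105 105  96  95  97  98  95  93  90  87  81  80  75  74  75  72  72
  70  62  61  93 131 144 145 145 145 145 148 163 183 191 191 191 191 192
 193]
[194 194 195 195 194 191 176 139  90  56  44  58  67  80  99 112 115 115
 115 104  92  86  88  93 106 130 153 161 162 162 163 163 159 147 125 102
  85  74  84 117 139 144 147 146 145 143 142 142 142 143]
circ 278.5 201.0 11.2 ell [278.3 200.1] [11.6 20. ] -> [654.7 194.6]
circ 280.5 208.0 15.7 ell [280.3 208.3] [27.6 30.7] -> [662.1 196.3]
```

Call:
drive_tool --translation '[[-1,0,40],[0,0,35],[0,0,20],[0,0,5],[0,0,0],[0,0,0],[0,0,0],[0,0,0],[0,0,0],[0,0,0]]' --rot '[[0,0,0],[0,0,0],[0,0,0],[0,0,0],[0,0,0],[0,0,0],[0,0,0],[0,0,0],[0,0,0],[0,0,0]]' --jaw '[50,50,50,50,50,40,30,20,20,20]' --squeeze 15

```text
time: 3.0
ee_pos: [663.4, 194.8, 11.8]
tcp_rot: [-0.001, 3.14, 0.001]
wrist_force: [0.6, 0.5, 3.0]
width: 0.267
gripper_force: 15.0
```

Call:
drive_tool --translation '[[0,0,-10],[0,0,-25],[0,0,-35],[0,0,-30],[11,-33.3,0],[14,-41,0],[14,-41,0],[14,-41,0],[14,-41,0],[14,-41,0],[14,-41,0],[14,-41,0]]' --rot '[[0,0,0],[0,0,0],[0,0,0],[0,0,0],[0,0,0],[0,0,0],[0,0,0],[0,0,0],[0,0,0],[0,0,0],[0,0,0],[0,0,0]]' --jaw '[20,20,20,20,20,20,20,20,20,20,20,20]'

```text
time: 4.2
ee_pos: [553.3, -127.7, 111.7]
tcp_rot: [-0.001, 3.141, 0.0]
wrist_force: [0.2, 0.2, -0.7]
width: 0.268
gripper_force: 15.0
```

Call:
drive_tool --translation '[[1,-13,0],[0,0,0],[0,0,0],[0,0,0]]' --rot '[[0,0,0],[0,0,0],[0,0,0],[0,0,0]]' --jaw '[20,20,20,20]'

```text
time: 4.6
ee_pos: [553.8, -136.4, 111.0]
tcp_rot: [-0.006, 3.141, 0.002]
wrist_force: [0.2, 0.2, -1.3]
width: 0.267
gripper_force: 15.0
```

Run:
```python
from h import *
from bench import env
import pickle
s,w=look(env);print(s["time"],s["ee_pos"],s["tcp_rot"],s["width"]);pickle.dump((s,w),open("w2.pkl","wb"))
print(pix(w,[553.3,-138.1,8]))
cv2.imwrite("pics/w2.png",w["color"])
```

```text
4.6 [ 553.824857   -136.44349963  110.95129783] [-6.28368384e-03  3.14143735e+00  1.77231326e-03] 0.26737812876588746
[278.15434712 202.67476061]
```

View pics/w2.png

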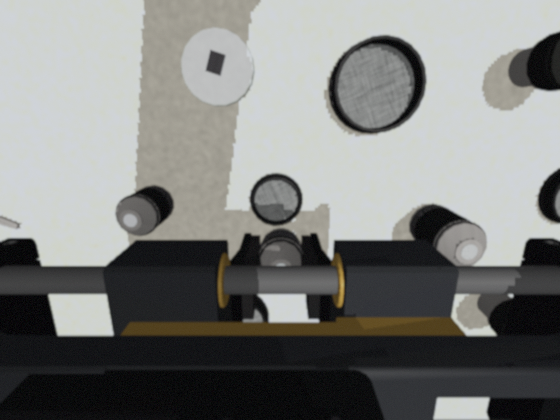

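The held O1 is upright between the pads at (281,245). C1 is at (276,199), C4 at (377,84), O3 at (145,210) and O4 at (450,235).

```bash
cat >> h.py <<'E'
def case(w,uv,r,z,thr=120):
    """inner edge of a case's rim: largest blob not black inside the ring -> ellipse; outer as well"""
    g=w["color"].max(2);win=np.zeros(g.shape,np.uint8);cv2.circle(win,(int(uv[0]),int(uv[1])),int(r),1,-1)
    m=((g<thr).astype(np.uint8))&win
    cs,_=cv2.findContours(m,cv2.RETR_EXTERNAL,cv2.CHAIN_APPROX_NONE)
    e=cv2.fitEllipse(cv2.convexHull(max(cs,key=cv2.contourArea)))
    x=ray(w,e[0],z);print("case",np.round(e[0],1),np.round(e[1],1),"->",np.round(x,1));return x
E
python3 - <<'E'
from h import *
import pickle
s,w=pickle.load(open("w2.pkl","rb"))
case(w,(276,199),29,8,100);case(w,(377,84),54,14,100)
E
```

```text
case [275.6 199.3] [51.3 51.3] -> [ 550.1 -140.4]
case [376.8  84.5] [ 90.3 102.8] -> [454.3 -60.2]
```

Call:
drive_tool --translation '[[1,0,25],[0,0,30],[0,0,20],[0,0,10],[0,0,5],[0,0,3],[0,0,1],[0,0,0],[0,0,0]]' --rot '[[0,0,0],[0,0,0],[0,0,0],[0,0,0],[0,0,0],[0,0,0],[0,0,0],[0,0,0],[0,0,0]]' --jaw '[20,20,20,20,20,20,20,20,20]'

```text
time: 5.55
ee_pos: [552.7, -139.1, 17.8]
tcp_rot: [-0.001, 3.14, -0.0]
wrist_force: [-0.6, 0.5, -0.9]
width: 0.266
gripper_force: 15.0
```

Call:
drive_tool --translation '[[0,0,0.5],[0,0,0.5],[0,0,0]]' --rot '[[0,0,0],[0,0,0],[0,0,0]]' --jaw '[20,20,20]'

```text
time: 5.85
ee_pos: [552.1, -139.0, 16.0]
tcp_rot: [-0.001, 3.141, 0.0]
wrist_force: [-0.1, -0.1, -0.3]
width: 0.263
gripper_force: 15.0
```

Call:
drive_tool --translation '[[0,0,0.5],[0,0,0.5],[0,0,0]]' --rot '[[0,0,0],[0,0,0],[0,0,0]]' --jaw '[20,20,20]'

```text
time: 6.15
ee_pos: [552.3, -139.1, 15.7]
tcp_rot: [-0.001, 3.141, 0.0]
wrist_force: [-1.7, 0.6, 5.2]
width: 0.269
gripper_force: 15.0
```

Run:
```python
from h import *
from bench import env
import pickle
s,w=look(env);print(s["wrist_force"],s["ee_pos"])
c=env.camera("scene");p=pix(c,[552,-139,20]).astype(int);print(p)
a=cv2.resize(c["color"][p[1]-35:p[1]+35,p[0]-45:p[0]+45],None,fx=5,fy=5,interpolation=cv2.INTER_CUBIC)
b=cv2.resize(w["color"][180:320,190:370],None,fx=2.5,fy=2.5)
cv2.imwrite("pics/s3.png",np.vstack([a[:350],b[:240]]))
```

```text
[-1.68277733  0.56520873  5.23500749] [ 552.25789814 -139.06057786   15.70809008]
[223 194]
```

View pics/s3.png

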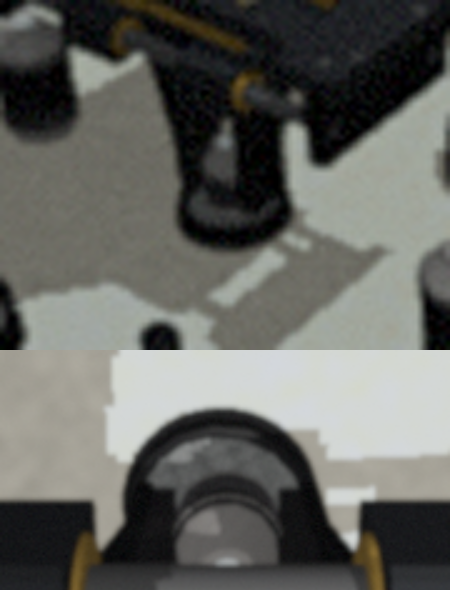

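Both crops show O1 standing inside C1's ring with clearance all round, and the 5 N of upward force means it is on the floor. I'll release it and go to O2.

Call:
drive_tool --translation '[[0,0,0],[0,0,0],[0,0,0],[0,0,-25],[0,0,-40],[0,0,-30],[-2,48,0],[-2,49,0],[-2,49,0],[-2,49,0],[-2,49,0],[-2,49,0]]' --rot '[[0,0,0],[0,0,0],[0,0,0],[0,0,0],[0,0,0],[0,0,0],[0,0,0],[0,0,0],[0,0,0],[0,0,0],[0,0,0],[0,0,0]]' --jaw '[28,36,44,50,60,60,60,60,60,60,60,60]'

```text
time: 7.45
ee_pos: [563.7, 155.9, 110.0]
tcp_rot: [-0.001, 3.141, 0.0]
wrist_force: [1.0, -0.9, 0.1]
width: 0.689
gripper_force: 0.0
```

Call:
drive_tool --translation '[[-3,49,0],[-3,49,0],[0,6,0],[0,0,0],[0,0,0],[0,0,0],[0,0,0]]' --rot '[[0,0,0],[0,0,0],[0,0,0],[0,0,0],[0,0,0],[0,0,0],[0,0,0]]' --jaw '[60,60,60,60,60,60,60]'

```text
time: 8.15
ee_pos: [570.4, 255.9, 110.1]
tcp_rot: [0.004, 3.141, -0.001]
wrist_force: [0.6, 0.2, -0.5]
width: 0.687
gripper_force: 0.0
```

Run:
```python
from h import *
from bench import env
import pickle
s,w=look(env);print(s["time"],s["ee_pos"],s["tcp_rot"],s["width"]);pickle.dump((s,w),open("w4.pkl","wb"))
p=pix(w,[569.8,257.7,22]);print(p)
for lo in(100,120):obj(w,p,32,24,lo)
t=env.camera("top");q=pix(t,[552,-139,20]).astype(int)
a=cv2.resize(t["color"][q[1]-25:q[1]+25,q[0]-35:q[0]+35],None,fx=6,fy=6,interpolation=cv2.INTER_CUBIC)
b=cv2.resize(w["color"][130:290,180:380],None,fx=2.1,fy=1.8)[:290]
cv2.imwrite("pics/w4.png",np.vstack([a,b]))
```

```text
8.15 [570.41260743 255.8749469  110.10004619] [ 3.67815825e-03  3.14127772e+00 -8.17748128e-04] 0.6871690553241583
[282.30570661 207.23764966]
circ 285.0 208.8 19.2 ell [284.4 209.2] [30.4 35.8] -> [570.9 259.5]
circ 284.3 209.0 19.8 ell [284.7 209.3] [33.7 39.2] -> [571.  259.7]
```

View pics/w4.png

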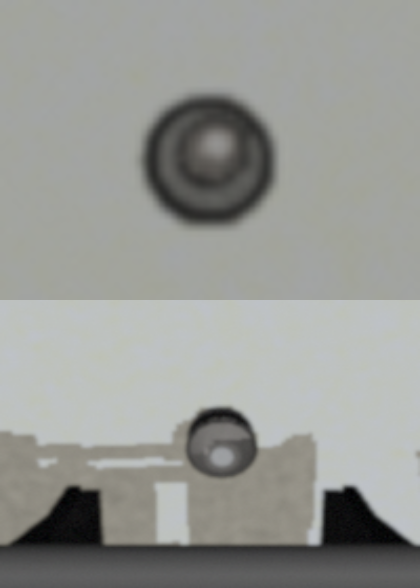

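O1 is seated in the middle of C1. O2 is at (285,209), about 1 to 2 mm in +y from the tool centre.

Call:
drive_tool --translation '[[-1,1,40],[0,0,35],[0,0,17],[0,0,4],[0,0,0],[0,0,0],[0,0,0],[0,0,0],[0,0,0],[0,0,0]]' --rot '[[0,0,0],[0,0,0],[0,0,0],[0,0,0],[0,0,0],[0,0,0],[0,0,0],[0,0,0],[0,0,0],[0,0,0]]' --jaw '[55,55,55,50,50,40,34,28,24,24]' --squeeze 18

```text
time: 9.25
ee_pos: [571.3, 259.4, 14.8]
tcp_rot: [-0.001, 3.14, 0.001]
wrist_force: [-0.3, 0.1, 2.4]
width: 0.312
gripper_force: 18.0
```

Call:
drive_tool --translation '[[0,0,-10],[0,0,-25],[0,0,-35],[0,0,-26],[6,-30,0],[6,-40,0],[6,-40,0],[6,-20,0],[0,0,0],[0,0,0],[0,0,0]]' --rot '[[0,0,0],[0,0,0],[0,0,0],[0,0,0],[0,0,0],[0,0,0],[0,0,0],[0,0,0],[0,0,0],[0,0,0],[0,0,0]]' --jaw '[24,24,24,24,24,24,24,24,24,24,24]'

```text
time: 10.35
ee_pos: [547.0, 130.6, 110.3]
tcp_rot: [-0.004, 3.141, 0.001]
wrist_force: [0.9, 0.7, -0.9]
width: 0.312
gripper_force: 18.0
```

Run:
```python
from h import *
from bench import env
import pickle
s,w=look(env);print(s["time"],s["ee_pos"],s["tcp_rot"],s["width"]);pickle.dump((s,w),open("w5.pkl","wb"))
p=pix(w,[546.5,128.9,10]);print(p)
case(w,p,38,10,100)
cv2.imwrite("pics/w5.png",w["color"])
```

```text
10.35 [547.00572456 130.62733704 110.27376709] [-3.91915566e-03  3.14117792e+00  1.49786357e-03] 0.31176402738014114
[278.0747637  203.47600598]
case [278.6 205.5] [60.4 72.7] -> [548.3 129.3]
```

View pics/w5.png

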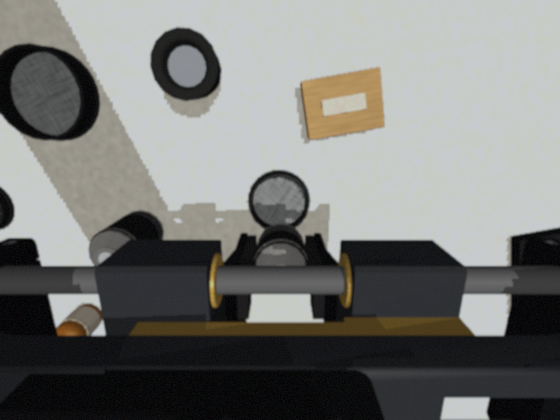

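O2 is held upright. C2's outer ring is centred near (279,201), so it lies within 1 to 2 mm under the tool. I'll lower it now.

Call:
drive_tool --translation '[[0.5,0,25],[0,0,30],[0,0,20],[0,0,10],[0,0,4],[0,0,2],[0,0,0.5],[0,0,0],[0,0,0.5],[0,0,0],[0,0,0]]' --rot '[[0,0,0],[0,0,0],[0,0,0],[0,0,0],[0,0,0],[0,0,0],[0,0,0],[0,0,0],[0,0,0],[0,0,0],[0,0,0]]' --jaw '[24,24,24,24,24,24,24,24,24,24,24]'

```text
time: 11.5
ee_pos: [547.1, 129.2, 18.8]
tcp_rot: [-0.001, 3.14, 0.001]
wrist_force: [0.5, 0.4, 2.2]
width: 0.314
gripper_force: 18.0
```

Call:
drive_tool --translation '[[0,0,0.5],[0,0,0]]' --rot '[[0,0,0],[0,0,0]]' --jaw '[24,24]'

```text
time: 11.7
ee_pos: [547.2, 129.2, 18.7]
tcp_rot: [-0.001, 3.14, 0.001]
wrist_force: [-0.9, -1.0, 6.4]
width: 0.319
gripper_force: 18.0
```

Call:
drive_tool --translation '[[0,0,0],[0,0,0],[0,0,0],[0,0,-22.5],[0,0,-40],[0,0,-30],[-1,-46,0],[-1,-47,0],[-1,-47,0],[-1,-47,0],[-1,-47,0],[-1,-47,0]]' --rot '[[0,0,0],[0,0,0],[0,0,0],[0,0,0],[0,0,0],[0,0,0],[0,0,0],[0,0,0],[0,0,0],[0,0,0],[0,0,0],[0,0,0]]' --jaw '[32,40,46,52,60,66,66,66,66,66,66,66]'

```text
time: 12.9
ee_pos: [552.2, -153.8, 109.9]
tcp_rot: [-0.001, 3.142, 0.0]
wrist_force: [0.9, 0.5, -1.2]
width: 0.757
gripper_force: 0.0
```

Call:
drive_tool --translation '[[-1,-47,0],[-1,-47,0],[0,0,0],[0,0,0],[0,0,0],[0,0,0]]' --rot '[[0,0,0],[0,0,0],[0,0,0],[0,0,0],[0,0,0],[0,0,0]]' --jaw '[66,66,66,66,66,66]'

```text
time: 13.5
ee_pos: [555.2, -243.7, 109.7]
tcp_rot: [0.006, -3.141, -0.002]
wrist_force: [0.9, 0.8, -0.6]
width: 0.757
gripper_force: 0.0
```

Run:
```python
from h import *
from bench import env
import pickle
s,w=look(env);print(s["time"],s["ee_pos"],s["tcp_rot"],s["width"]);pickle.dump((s,w),open("w6.pkl","wb"))
p=pix(w,[553.9,-246.4,30]);print(p)
for lo in(100,120):obj(w,p,36,30,lo)
t=env.camera("top");q=pix(t,[546.5,129,20]).astype(int)
a=cv2.resize(t["color"][q[1]-25:q[1]+25,q[0]-35:q[0]+35],None,fx=6,fy=6,interpolation=cv2.INTER_CUBIC)
b=cv2.resize(w["color"][130:290,180:380],None,fx=2.1,fy=1.8)[:290]
cv2.imwrite("pics/w6.png",np.vstack([a,b]))
```

```text
13.5 [ 555.1663421  -243.7020423   109.71516615] [ 5.83274081e-03 -3.14146335e+00 -1.86137483e-03] 0.756730070904062
[276.70316118 209.37889633]
circ 272.4 209.3 24.2 ell [272.5 209.7] [39.6 45.8] -> [ 554.2 -249.9]
circ 273.0 209.5 25.2 ell [272.6 210.1] [42.9 49.9] -> [ 554.5 -249.8]
```

View pics/w6.png

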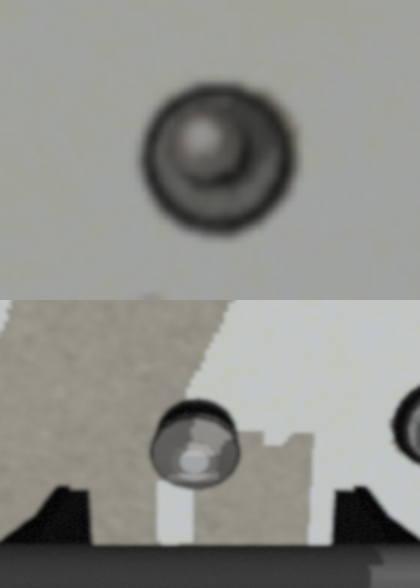

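O2 is upright inside C2. It sits slightly off-centre but is clear of the wall. O3 is at (272,210), about 3 mm in -y from the commanded tool position.

Call:
drive_tool --translation '[[0,-3,35],[0,0,35],[0,0,18],[0,0,4],[0,0,0],[0,0,0],[0,0,0],[0,0,0],[0,0,0],[0,0,0]]' --rot '[[0,0,0],[0,0,0],[0,0,0],[0,0,0],[0,0,0],[0,0,0],[0,0,0],[0,0,0],[0,0,0],[0,0,0]]' --jaw '[64,64,64,60,56,46,40,34,30,30]' --squeeze 22

```text
time: 14.6
ee_pos: [555.2, -249.6, 18.8]
tcp_rot: [-0.001, 3.14, -0.001]
wrist_force: [0.4, -0.1, 2.2]
width: 0.383
gripper_force: 22.0
```

Call:
drive_tool --translation '[[0,0,-10],[0,0,-25],[0,0,-35],[0,0,-22],[-30,17,0],[-36,21,0],[-36,21,0],[-20,12,0],[0,0,0],[0,0,0],[0,0,0],[0,0,0]]' --rot '[[0,0,0],[0,0,0],[0,0,0],[0,0,0],[0,0,0],[0,0,0],[0,0,0],[0,0,0],[0,0,0],[0,0,0],[0,0,0],[0,0,0]]' --jaw '[30,30,30,30,30,30,30,30,30,30,30,30]'

```text
time: 15.8
ee_pos: [675.5, -179.5, 110.2]
tcp_rot: [-0.003, -3.141, 0.001]
wrist_force: [-0.8, -0.8, -2.0]
width: 0.385
gripper_force: 22.0
```

Run:
```python
from h import *
from bench import env
import pickle
s,w=look(env);print(s["time"],s["ee_pos"],s["tcp_rot"],s["width"]);pickle.dump((s,w),open("w7.pkl","wb"))
p=pix(w,[676.4,-178.4,13]);print(p)
g=w["color"].max(2)
for r in(195,200,205): print(r,np.where(g[r,220:340]<100)[0]+220)
print(np.where(g[150:260,int(p[0])]<100)[0]+150)
cv2.imwrite("pics/w7.png",w["color"])
```

```text
15.8 [ 675.49967261 -179.51178168  110.20609732] [-2.56494806e-03 -3.14113244e+00  6.58915602e-04] 0.3848722648816782
[281.43156502 206.05282856]
195 [245 246 247 248 249 307 308 309 310 311 312 313]
200 [244 245 246 247 248 309 310 311 312 313]
205 [244 245 246 247 248 259 260 261 262 263 264 265 266 267 268 269 270 271
 272 273 274 278 279 280 281 282 283 284 285 286 287 288 309 310 311 312
 313]
[169 170 171 172 173 174 175 204 205 206 207 208 209 210 211 212 213 214
 215 216 217 218 219 220 221 222 223 224 225 226 227 228 229 230 231 232
 233 234 235 236 237 238 239 240 241 242 243]
```

View pics/w7.png

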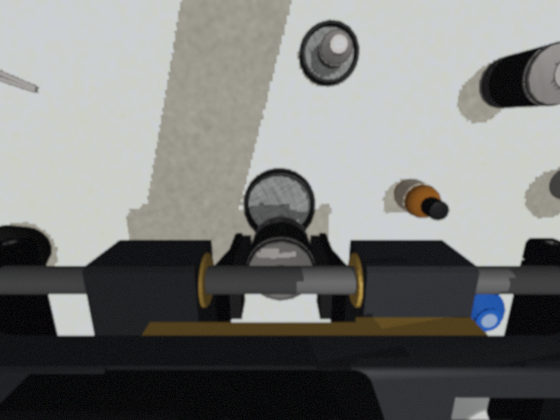

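O3 is held upright at (281,250). C3 is centred near (279,204), about 1 mm off in y.

Call:
drive_tool --translation '[[0.5,-1.3,25],[0,0,30],[0,0,18],[0,0,9],[0,0,4],[0,0,1.5],[0,0,0],[0,0,0.5],[0,0,0],[0,0,0]]' --rot '[[0,0,0],[0,0,0],[0,0,0],[0,0,0],[0,0,0],[0,0,0],[0,0,0],[0,0,0],[0,0,0],[0,0,0]]' --jaw '[30,30,30,30,30,30,30,30,30,30]'

```text
time: 16.85
ee_pos: [676.7, -179.3, 22.9]
tcp_rot: [-0.001, 3.14, -0.0]
wrist_force: [-0.5, -0.5, -0.4]
width: 0.382
gripper_force: 22.0
```

Call:
drive_tool --translation '[[0,0,0.5],[0,0,0]]' --rot '[[0,0,0],[0,0,0]]' --jaw '[30,30]'

```text
time: 17.05
ee_pos: [676.8, -179.4, 22.8]
tcp_rot: [-0.001, 3.14, -0.0]
wrist_force: [-0.3, -0.3, 6.2]
width: 0.383
gripper_force: 22.0
```

Call:
drive_tool --translation '[[0,0,0],[0,0,0],[0,0,0],[0,0,-23.5],[0,0,-40],[0,0,-30],[20,36,0],[22,40,0],[22,40,0],[20,36,0],[16,29,0],[0,0,0]]' --rot '[[0,0,0],[0,0,0],[0,0,0],[0,0,0],[0,0,0],[0,0,0],[0,0,0],[0,0,0],[0,0,0],[0,0,0],[0,0,0],[0,0,0]]' --jaw '[38,46,52,58,66,74,74,74,74,74,74,74]'

```text
time: 18.25
ee_pos: [573.9, 8.0, 114.7]
tcp_rot: [0.013, -3.14, -0.005]
wrist_force: [0.7, 0.7, 0.1]
width: 0.845
gripper_force: 0.0
```

Call:
drive_tool --translation '[[0,0,0],[0,0,0],[0,0,0],[0,0,0]]' --rot '[[0,0,0],[0,0,0],[0,0,0],[0,0,0]]' --jaw '[74,74,74,74]'

```text
time: 18.65
ee_pos: [576.4, 0.3, 114.8]
tcp_rot: [0.002, 3.142, -0.001]
wrist_force: [0.4, 0.8, -0.0]
width: 0.846
gripper_force: 0.0
```

Run:
```python
from h import *
from bench import env
import pickle
s,w=look(env);print(s["time"],s["ee_pos"],s["tcp_rot"],s["width"]);pickle.dump((s,w),open("w8.pkl","wb"))
p=pix(w,[576,1.5,40]);print(p)
for lo in(100,120):obj(w,p,44,40,lo)
t=env.camera("top");q=pix(t,[676,-179.5,20]).astype(int)
a=cv2.resize(t["color"][q[1]-25:q[1]+25,q[0]-35:q[0]+35],None,fx=6,fy=6,interpolation=cv2.INTER_CUBIC)
b=cv2.resize(w["color"][130:290,180:380],None,fx=2.1,fy=1.8)[:290]
cv2.imwrite("pics/w8.png",np.vstack([a,b]))
```

```text
18.65 [5.76360064e+02 3.25743726e-01 1.14835196e+02] [ 2.35619677e-03  3.14157678e+00 -7.32232029e-04] 0.8460344864095685
[281.57714655 212.19282332]
circ 282.0 199.5 22.1 ell [281.6 193.9] [29.2 39.6] -> [560.8   1.5]
circ 281.8 201.4 23.3 ell [281.7 199.4] [39.4 42. ] -> [565.3   1.6]
```

View pics/w8.png

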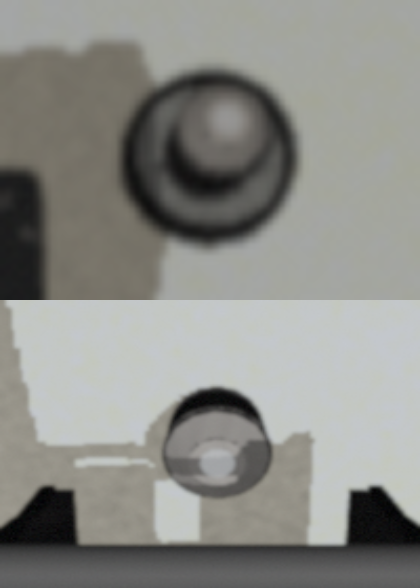

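O3 is seated in C3. O4 is at about (283,213), centred between the fingers in y.

Call:
drive_tool --translation '[[1.5,0,35],[0,0,35],[0,0,17],[0,0,4],[0,0,0],[0,0,0],[0,0,0],[0,0,0],[0,0,0],[0,0,0],[0,0,0]]' --rot '[[0,0,0],[0,0,0],[0,0,0],[0,0,0],[0,0,0],[0,0,0],[0,0,0],[0,0,0],[0,0,0],[0,0,0],[0,0,0]]' --jaw '[74,74,74,70,64,56,48,40,36,36,36]' --squeeze 28

```text
time: 19.85
ee_pos: [575.1, 2.1, 24.7]
tcp_rot: [-0.001, 3.14, 0.001]
wrist_force: [-0.6, 0.1, 3.7]
width: 0.452
gripper_force: 28.0
```

Call:
drive_tool --translation '[[0,0,-10],[0,0,-25],[0,0,-35],[0,0,-26],[30,-15.2,0],[35,-18,0],[35,-18,0],[18.6,-9.6,0],[0,0,0],[0,0,0],[0,0,0],[0,0,0]]' --rot '[[0,0,0],[0,0,0],[0,0,0],[0,0,0],[0,0,0],[0,0,0],[0,0,0],[0,0,0],[0,0,0],[0,0,0],[0,0,0],[0,0,0]]' --jaw '[36,36,36,36,36,36,36,36,36,36,36,36]'

```text
time: 21.05
ee_pos: [456.7, -58.7, 120.0]
tcp_rot: [-0.003, 3.141, -0.0]
wrist_force: [0.4, 0.4, -2.4]
width: 0.451
gripper_force: 28.0
```

Run:
```python
from h import *
from bench import env
import pickle
s,w=look(env);print(s["time"],s["ee_pos"],s["tcp_rot"],s["width"]);pickle.dump((s,w),open("w9.pkl","wb"))
p=pix(w,[456,-59.3,15]);print(p)
cv2.imwrite("pics/w9.png",w["color"])
```

```text
21.05 [456.65632143 -58.68813614 119.98617689] [-2.58696355e-03  3.14147048e+00 -3.98138138e-04] 0.4513579803163245
[279.48450676 201.94134191]
```

View pics/w9.png

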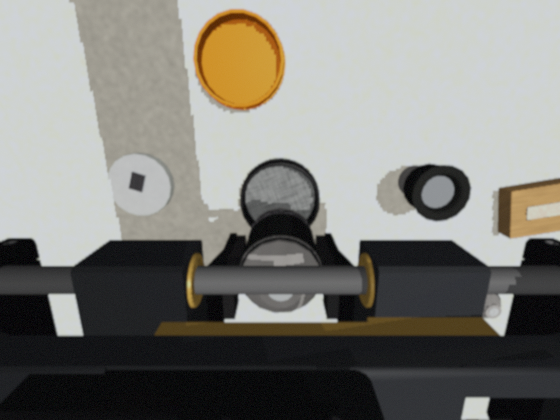

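O4 is held upright. C4 is centred near (280,198), so it is under the tool to within 1 or 2 mm.

Call:
drive_tool --translation '[[1,0,25],[0,0,30],[0,0,20],[0,0,10],[0,0,4.5],[0,0,2],[0,0,0],[0,0,0.5],[0,0,0],[0,0,0]]' --rot '[[0,0,0],[0,0,0],[0,0,0],[0,0,0],[0,0,0],[0,0,0],[0,0,0],[0,0,0],[0,0,0],[0,0,0]]' --jaw '[36,36,36,36,36,36,36,36,36,36]'

```text
time: 22.1
ee_pos: [455.7, -59.2, 28.7]
tcp_rot: [-0.001, 3.14, 0.0]
wrist_force: [0.5, 0.0, -0.0]
width: 0.452
gripper_force: 28.0
```

Call:
drive_tool --translation '[[0,0,0.5],[0,0,0]]' --rot '[[0,0,0],[0,0,0]]' --jaw '[36,36]'

```text
time: 22.3
ee_pos: [455.7, -59.2, 28.6]
tcp_rot: [-0.001, 3.14, 0.0]
wrist_force: [-1.7, 0.9, 6.5]
width: 0.457
gripper_force: 28.0
```

Upward contact force shows O4 is on the floor. I'll release it and rise clear.

Call:
drive_tool --translation '[[0,0,0],[0,0,0],[0,0,0],[0,0,-20],[0,0,-40],[0,0,-40],[0,0,-40],[0,0,0],[0,0,0],[0,0,0]]' --rot '[[0,0,0],[0,0,0],[0,0,0],[0,0,0],[0,0,0],[0,0,0],[0,0,0],[0,0,0],[0,0,0],[0,0,0]]' --jaw '[46,54,62,68,70,70,70,70,70,70]'

```text
time: 23.3
ee_pos: [454.1, -59.1, 166.2]
tcp_rot: [0.001, -3.14, -0.0]
wrist_force: [0.5, -0.4, -0.4]
width: 0.808
gripper_force: 0.0
```

Run:
```python
from h import *
from bench import env
t=env.camera("top")["color"];s=env.camera("scene")["color"]
a=cv2.resize(t[110:330,140:430],(600,455),interpolation=cv2.INTER_CUBIC)
cv2.imwrite("pics/f1.png",a);cv2.imwrite("pics/f2.png",cv2.resize(s[130:340,130:430],(780,546),interpolation=cv2.INTER_CUBIC))
```

```text
(no output)
```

View pics/f2.png

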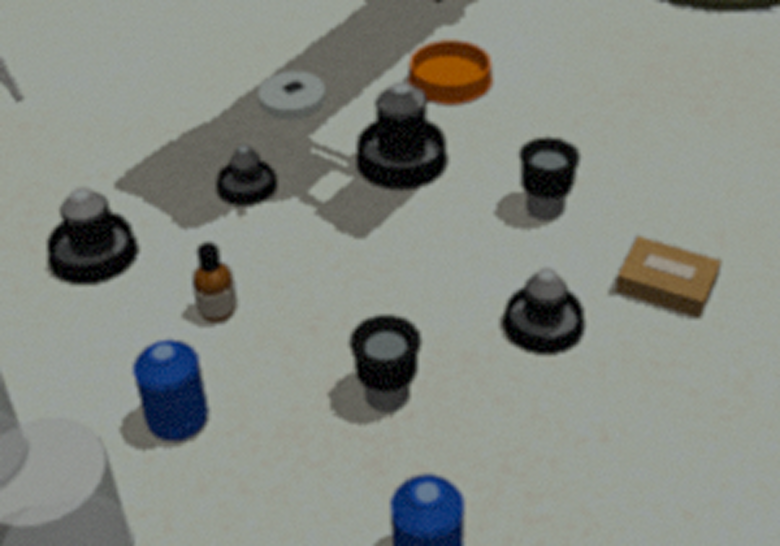

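The final view shows all four objectives upright in their own cases, at (246,175), (545,310), (90,235) and (400,135). The eyepieces and decoys haven't moved. I'll hand in.

```bash
python3 -c "
from bench import env
print(env.hand_in())"
```

```text
the job is handed in; nothing more can be done
None
```

All four objectives stand upright in their matching cases, placed smallest to largest, with the eyepieces and look-alikes left untouched; the job was handed in at about 23 s, and no verdict came back.

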